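# Dose soap and ready the brush over the hob grate

## Task

Get ready to scrub the hob grate that lies on the worktop: first press the soap pump's head all the way down to its stop so that it doses into the bowl, and let it come back up. Then draw the dish brush out of its leaning holder, tip it over until its handle is clearly nearer level than upright with the bristles facing down, and finish while still holding it like that, still, with its head above the middle of the grate, about a hand's breadth clear of it. Leave the bowl, the grate and the other things where they are.

Things in the scene. Friction and masses are not known exactly. Their poses are not given: they have to be found in the camera images.
- pump_head (a joint): the soap pump's plunger head: 0 when up, 0.014 (m) when fully down at its stop; a spring pushes it back up (4.5 N to start it, 9 N fully down)
- pump_top (a point): centre of the flat top of the pump's round steel plunger head, 32 mm across, 145 mm above the worktop when up (moves down with it). Press with closed fingers. A thin steel spout runs out from the head over the bowl, 6 mm below this point at its upper side, 78 mm long, along the pump's own -x
- soap_pump: white ceramic soap dispenser, 66 mm across, 112 mm high without the head, fixed to the worktop; origin at the centre of its underside, z up, spout towards its own -x
- soap_bowl: small oval bowl, olive outside and cream inside, 82 x 102 mm, 38 mm high, standing loose under the spout; origin at the centre of its underside
- brush_holder: white ceramic brush holder fixed to the worktop: foot 100 x 85 mm, 12 mm high, and an open pocket 44 x 64 mm outside, 34 x 54 mm inside, 80 mm deep inside, whose axis leans 20 degrees from upright, its mouth towards the holder's own -x; the mouth is about 100 mm above the worktop. Origin at the centre of the foot's underside, z up
- dish_brush: wooden dish brush, 185 mm long, 0.08 kg, loose in the pocket, head down, leaning 20 degrees as the pocket does. Origin: centre of the head's end face; own z runs from head to handle end, white bristles face own -x, wooden back +x. Head: z 0-75, x -13 to 13, 44 mm in y. Handle: z 70-185, 18 mm in x (centred at x = 4), 16 mm in y, flat sides. Comes free after 85 mm along own z
- brush_grip (a point): good place to take the handle, across its 16 mm (own y): on the handle's axis, 138 mm from the head's end face and 47 mm below the handle's end; own axes as the brush's
- brush_head (a point): middle of the brush's head, 37.5 mm from its end face; own axes as the brush's
- hob_grate: black iron pan grate taken off the hob, 197 x 197 mm, 45 mm high, lying loose and level on the worktop between holder and pump; origin at the centre of its underside
- garlic: garlic bulb, 60 mm across and 59 mm high, bystander; origin at its underside
- lime: lime, 52 mm, bystander; origin at its underside
- kitchen_timer: round wind-up kitchen timer, 65 mm across and 54 mm high, bystander; origin at its underside
- salt_shaker: salt shaker, 44 mm across and 90 mm high, bystander; origin at its underside
Not all that is in view belongs to the job. What is shaped like the soap_bowl but red, turquoise or yellow is not meant.

How it is judged:
On the way, in this order (a step that is already met when the one before it is completed fails the run):
1. the pump's head is pressed down to its stop (value of joint pump_head above 0.0122 m), for 0.05 s.
2. the pump's head is back up (value of joint pump_head below 0.003 m), for 0.1 s.
3. the brush is drawn out of its holder, in the gripper (contact force between dish_brush and the fingers above 0.5 N and height (world z) of dish_brush above 0.085 m and contact force between dish_brush and brush_holder below 0.1 N), for 0.2 s.
At the end, for the whole second after the job is handed in: Brush held still, touching nothing else; mid-head 90-300 mm up and within 60 mm of the grate centre in plan, head end over 75 mm up; handle 46-109 deg from upright, back within 51 deg of straight up; pump head up (3 mm); bowl, grate, garlic, lime, timer, shaker moved under 30 mm (contact force between dish_brush and the fingers above 0.5 N and height (world z) of brush_head between 0.09 and 0.3 m and height (world z) of dish_brush above 0.075 m and horizontal distance between brush_head and hob_grate below 0.06 m and angle between dish_brush's own z axis and vertical between 0.8 and 1.9 rad and angle between dish_brush's own x axis and vertical below 0.9 rad and linear speed of dish_brush below 0.03 m/s and value of joint pump_head below 0.003 m and contact force between dish_brush and brush_holder below 0.1 N and contact force between dish_brush and hob_grate below 0.1 N and contact force between dish_brush and soap_pump below 0.1 N and contact force between dish_brush and soap_bowl below 0.1 N and distance of each of soap_bowl, hob_grate, garlic, lime, kitchen_timer, salt_shaker from where it was at the start of the episode below 0.03 m); the arm keeps its last pose, push and grip.
It fails at once if the bowl, the grate or a bystander is pushed more than 30 mm from its place (distance of any of soap_bowl, hob_grate, garlic, lime, kitchen_timer, salt_shaker from where it was at the start of the episode above 0.03 m).
It also fails if it takes over 51 s, if anything falls off the work surface, if the arm or the gripper's body presses on something with over 40 N, if the wrist force passes 120 N, or if a joint passes its speed limit or range.

## Robot

A 6-joint arm with a two-finger parallel gripper is mounted at the origin on a cart in front of the work surface, level with it; the furniture and walls round the work are solid. World frame = base frame: x ahead of the robot, y to its left, z up, the work surface at z = 0. Lengths are in m, angles in rad, forces in N, time in s.
With the tool pointing down it reaches from about 0.325 to 0.9 m from the base axis. Payload 6.1 kg.
Tool frame: the origin (TCP) lies between the finger pads; the fingertips stand 22 mm ahead of it and the grasp point (between the pads) lies 3 mm ahead of it (env.finger_overhang is the distance from the TCP to the fingertips, in m); z points along the fingers, y is the line along which they close (so a half turn about z gives the same grasp; the last joint's range is limited). The gripper opens to 85 mm and grips with 20 to 120 N. Pads are 22 mm wide; open, the fingers measure 114 mm over their backs; the gripper's body (76 mm by 85 mm) begins 54 mm behind the grasp point. The pads swing forward as they close: fully open they stand 13 mm farther back than shut.
Start: joints at [-1.429, 0.22, 1.526, -0, 1.395, -0.126], TCP at [0.165, -0.603, 0.227] pointing down, gripper open.
Joint ranges: [-2.98, 2.98], [-0.91, 2.08], [0.09, 2.57], [-1.24, 4.39], [0.2, 2.65], [-2.68, 2.68]. Speed limits (rad/s): [2.57, 2.57, 3.01, 3.14, 3.14, 3.14].

## Interface

Orientations are given as a unit quaternion [w, x, y, z].
In Python, from workcell import env gives the robot as it stands. The module is installed in compiled form; this text tells all that it offers.
- The arm moves only by the tool play_rows, never from a script. Its argument "commands" is a list of rows, each a list of 2 entries, a list of its own where there are three numbers: the shift along the tool's x, y, z in units of 0.1 m (1.0 is 0.1 m), then the turn, a rotation vector about the tool's x, y, z in units of 1.5 rad (1.0 is 1.5 rad). In form: [[[x, y, z], [wx, wy, wz]], ...]. A call has exactly 5 rows; each row is the pose to reach, as a shift and turn from the pose commanded when the call began, along the tool's axes at that moment; what a row does not reach only later rows make up. A row lasts 1/12 s, in which the tool goes at most 41.7 mm and 7.16 degrees, less where a joint would pass 70% of its speed; a pose out of reach is approached as far as the arm can. A call with a number of a shift or a turn outside -1 to 1 is refused whole. A call with a gripper value outside its range is refused whole. "claw" is the finger opening in mm, from 0 to 85.4, set as the call begins (left out, the last holds). The fingers move at their own pace and stop on an object; "force" is the grip in N (left out, the last holds). Time passes only in rows, so rows that repeat a pose let the fingers close, or fill a call up. It gives the time, the measured TCP pose, the force, the opening and the grip force at its end, in the units of the state.
- env.state(): the state, without advancing time (a new reading comes with each control period).
- env.get_image(name): name is "side" or "top" or "wrist"; returns (picture, depth): 420x560x3 uint8, blue, green, red; 420x560 float32, m along the optical axis (not along the pixel's ray), 0 where there is no reading.
- env.calibration(name): a dict with "fovy" (degrees; the focal length in pixels is half the picture's height over the tangent of half this angle, whatever the lens; pixels are square), "cx", "cy" (the principal point, pixels), "extrinsics" (4x4, takes a point from camera to world coordinates); the wrist camera has in their place "T_tool_cam" (4x4, takes a point from camera to tool coordinates, whose origin is the TCP and whose axes are the flange's). Camera axes: x right, y down, z forward; pixel columns grow to the right and rows downward; lengths in m; the calibration is good to about 2 mm. A picture is of the moment at which its call begins: read the wrist's pose just before it. calibration takes no time and is no camera call.
- env.finish_job(): hands the job in; it is judged then, once.
The state is a dict: "time": time; "joint_pos": joint angles; "joint_vel": joint speeds; "joint_efforts": joint torques, N m; "ee_pos": TCP position; "orientation": TCP orientation; "ft_force": force on the tool from outside, world axes, zero at the start; "ft_torque": the same for the moment, N m; "opening": opening from 0.0 (shut) to 1.0 (fully open); "grip_force": force on a finger pad.
Only numpy, scipy, OpenCV 4.12 (cv2) and the standard library are available. Lean on these libraries where they do the work, as an engineer would, in place of code of your own. Each camera call takes 0.05 s, during which the arm holds its last target. There are 200 camera calls.

## Working session

There is one attempt and no reset: what is moved stays moved. The work goes in short steps, Python scripts to look and compute and a tool call to move; the robot and the scene stay as the last step left them, time stands still between calls to the robot, and variables do not carry over. Pictures are saved under pics/ and viewed, at most 10 in all, crops included, and the job is handed in when it is done.

Besides the shell and the picture viewer there is one more tool, called after "Emit:" by a JSON object that holds its "fn" and its "kwargs". play_rows: Moves the arm, as the interface text tells. Shifts and turns lie within -1 to 1; 1 stands for 0.1 m of shift or 1.5 rad of turn. Its arguments: {"type":"object","properties":{"commands":{"type":"array","items":{"type":"array"}},"claw":{"type":"number"},"force":{"type":"number"}},"required":["commands"]}

```bash
mkdir -p pics; cat > h.py <<'E'
import numpy as np, cv2
from workcell import env
from scipy.spatial.transform import Rotation as R
def save(n,tag):
    p,d=env.get_image(n); cv2.imwrite(f'pics/{tag}.png',p); np.save(f'pics/{tag}.npy',d); return p,d
def T_of(n,s=None):
    c=env.calibration(n)
    if 'extrinsics' in c: return c,np.array(c['extrinsics'])
    s=s or env.state(); T=np.eye(4); q=s['orientation']
    T[:3,:3]=R.from_quat([q[1],q[2],q[3],q[0]]).as_matrix(); T[:3,3]=s['ee_pos']
    return c,T@np.array(c['T_tool_cam'])
def cloud(n,d,s=None):
    c,T=T_of(n,s); f=210/np.tan(np.radians(c['fovy'])/2)
    v,u=np.mgrid[0:420,0:560]
    P=np.stack([(u-c['cx'])/f*d,(v-c['cy'])/f*d,d],-1)
    return P@T[:3,:3].T+T[:3,3]
def tool(s=None):
    s=s or env.state(); q=s['orientation']
    return np.array(s['ee_pos']),R.from_quat([q[1],q[2],q[3],q[0]])
E
python3 - <<'E'
from h import *
for n in('side','top'):
    p,d=save(n,n+'0'); print(n,env.calibration(n),(d>0).mean())
print(env.state()['orientation'],env.finger_overhang,env.calibration('wrist'))
E
```

```text
side {'fovy': 42.18091479805307, 'cx': 276.5459669394843, 'cy': 204.52043053227717, 'extrinsics': array([[-0.81043932, -0.36582629,  0.4575579 , -0.11849021],
       [-0.58577341,  0.51616952, -0.62485081,  0.9377516 ],
       [-0.00759059, -0.77442892, -0.63261539,  1.02697027],
       [ 0.        ,  0.        ,  0.        ,  1.        ]])} 0.9089200680272109
top {'fovy': 42.81084723097889, 'cx': 281.6503509126973, 'cy': 211.32738363987477, 'extrinsics': array([[ 0.29899202, -0.91177768,  0.28154083,  0.12713267],
       [-0.95424562, -0.28702997,  0.08383971, -0.09590016],
       [ 0.00436748, -0.29372651, -0.95587952,  1.45004213],
       [ 0.        ,  0.        ,  0.        ,  1.        ]])} 0.9960331632653061
[-8.85638443e-04  9.91047303e-01  1.33508273e-01 -3.96705678e-06] 0.022 {'fovy': 68.20520215572995, 'cx': 281.7409333752537, 'cy': 209.53284328042687, 'T_tool_cam': array([[-5.96520588e-04, -9.66015538e-01, -2.58483317e-01,
         6.51750117e-02],
       [ 9.99998898e-01, -9.27689198e-04,  1.15923245e-03,
        -8.18004392e-05],
       [-1.35962874e-03, -2.58482341e-01,  9.66015026e-01,
        -1.46974399e-01],
       [ 0.00000000e+00,  0.00000000e+00,  0.00000000e+00,
         1.00000000e+00]])}
```

View pics/top0.png

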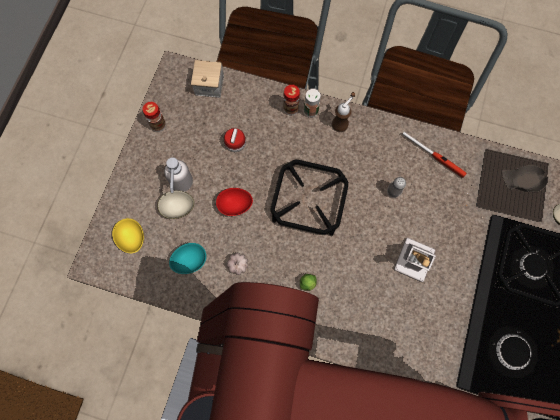

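View pics/side0.png

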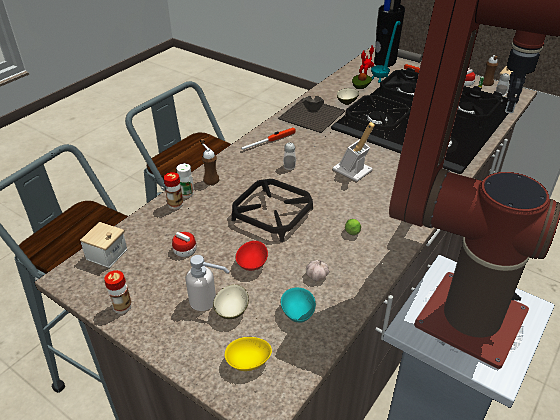

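Top view: the pump head is at (172,163), with its spout running down over the cream/olive bowl at (175,205). The grate is centred at (311,197) and the holder with the brush is at (416,258). Red (234,201), turquoise (187,258) and yellow (128,235) bowls are distractors. Pump look-alikes are the pepper mill at (342,115) and the salt shaker at (397,187). In the side view the pump is at (200,285) and the brush handle at (367,135).

```bash
python3 - <<'E'
from h import *
C={}
for n in('side','top'):
    d=np.load(f'pics/{n}0.npy'); C[n]=cloud(n,d)
def near(n,u0,u1,v0,v1,zlo,zhi):
    P=C[n][v0:v1,u0:u1].reshape(-1,3); return P[(P[:,2]>zlo)&(P[:,2]<zhi)]
def rep(t,P):
    print(t,len(P), P.mean(0).round(4) if len(P) else '', np.ptp(P,axis=0).round(3) if len(P) else '', ((P.max(0)+P.min(0))/2).round(4) if len(P) else '')
rep('pump head top',near('top',160,192,150,195,.134,.155))
rep('pump head side',near('side',180,235,250,312,.134,.155))
rep('pump body',near('top',155,200,145,200,.02,.11))
rep('pump z>.1',near('side',180,235,250,312,.1,.16))
rep('grate top',near('top',262,358,152,242,.03,.06))
rep('grate side',near('side',225,320,170,245,.03,.06))
rep('holder',near('top',390,440,232,285,.06,.25))
rep('handle side',near('side',350,385,115,180,.12,.25))
rep('handle top',near('top',395,445,235,285,.115,.25))
rep('foot',near('top',385,445,232,290,.005,.02))
p=near('side',350,385,110,180,.125,.25); 
m=p.mean(0);w=np.linalg.svd(p-m,full_matrices=0); print(w[2][0],w[1])
for n,(u,v) in (('side',(367,140)),('top',(425,260))): print(C[n][v,u])
a=cv2.imread('pics/side0.png')[90:200,320:420]; b=cv2.imread('pics/top0.png')[225:295,370:460]
c=cv2.imread('pics/side0.png')[240:330,150:270];e=cv2.imread('pics/top0.png')[140:225,140:220]
r=lambda i:cv2.resize(i,(400,300),interpolation=cv2.INTER_CUBIC)
cv2.imwrite('pics/c1.png',np.vstack([np.hstack([r(a),r(b)]),np.hstack([r(c),r(e)])]))
E
```

```text
pump head top 183 [0.5362 0.3275 0.1422] [0.088 0.04  0.02 ] [0.5251 0.3283 0.1442]
pump head side 223 [0.5365 0.3289 0.1412] [0.086 0.038 0.015] [0.5269 0.3287 0.1415]
pump body 632 [0.5298 0.3213 0.0636] [0.109 0.092 0.09 ] [0.5291 0.3195 0.0649]
pump z>.1 420 [0.5392 0.3316 0.1276] [0.096 0.048 0.049] [0.5244 0.3288 0.1245]
grate top 1537 [ 0.6052 -0.0334  0.0429] [0.203 0.203 0.026] [ 0.6078 -0.0317  0.0428]
grate side 1504 [ 0.6022 -0.0213  0.0406] [0.203 0.287 0.022] [0.6071 0.0062 0.0408]
holder 419 [ 0.5101 -0.3516  0.1067] [0.082 0.067 0.141] [ 0.5105 -0.3557  0.1307]
handle side 139 [ 0.4871 -0.3497  0.1621] [0.043 0.024 0.078] [ 0.4897 -0.3522  0.1592]
handle top 86 [ 0.4857 -0.3497  0.1765] [0.04  0.017 0.085] [ 0.4896 -0.3519  0.1588]
foot 686 [ 0.5217 -0.3523  0.011 ] [0.193 0.179 0.015] [ 0.5238 -0.3607  0.0124]
[ 0.34469688 -0.01239473 -0.93863221] [0.26224008 0.06227103 0.05017359]
[ 0.56927787 -0.53313404  0.0090254 ]
[ 0.48350005 -0.34854128  0.19518159]
```

View pics/c1.png

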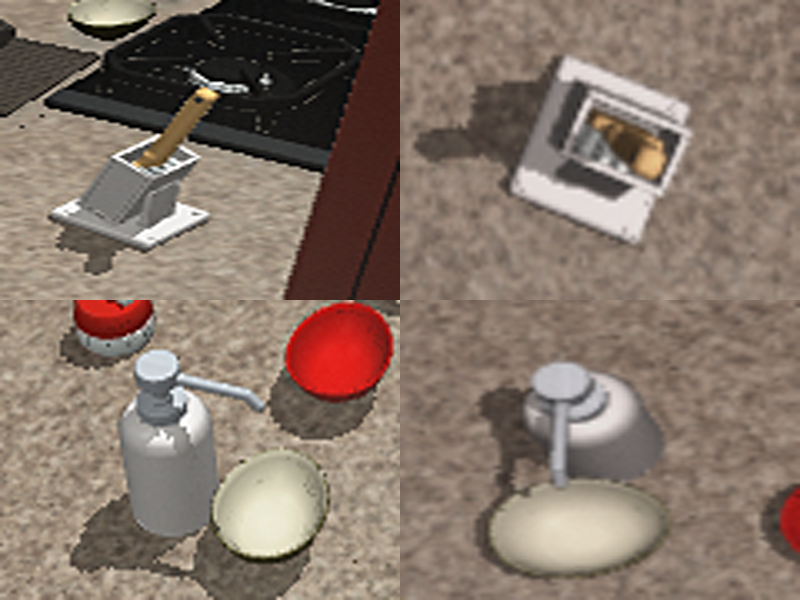

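The crops confirm the choices: the pump with a spout over the cream bowl, and the wooden brush leaning towards world -x in the white holder. The pump head is near (0.55, 0.33) and the grip point near (0.495, -0.352, 0.154). I'm starting towards the pump, high and with the fingers shut.

Emit:
{"fn": "play_rows", "kwargs": {"commands": [[[0.16,-0.2,-0.2],[0,0,0]],[[0.32,-0.4,-0.4],[0,0,0]],[[0.48,-0.6,-0.6],[0,0,0]],[[0.64,-0.8,-0.8],[0,0,0]],[[0.78,-1.0,-0.8],[0,0,0]]], "claw": 0, "force": 60}}

```text
time: 0.52
ee_pos: [0.2151, -0.4861, 0.3112]
orientation: [0.003, 0.991, 0.134, 0.001]
ft_force: [0.6, -0.3, 1.8]
opening: 0.302
grip_force: 0.0
```

```bash
python3 - <<'E'
from h import *
from scipy.optimize import least_squares
s=env.state(); print(s['time'],s['ee_pos'],s['joint_pos'])
for n,(u0,u1,v0,v1) in (('top',(155,195,145,200)),('side',(175,240,245,315))):
    P=cloud(n,np.load(f'pics/{n}0.npy'))[v0:v1,u0:u1].reshape(-1,3)
    d=P[(P[:,2]>.1425)&(P[:,2]<.152)]; print(n,len(d),d.mean(0),d.min(0),d.max(0))
    sp=P[(P[:,2]>.12)&(P[:,2]<.1415)&(P[:,0]<.53)]; print(sp.min(0),sp.max(0),np.polyfit(sp[:,0],sp[:,1],1))
    b=P[(P[:,2]>.02)&(P[:,2]<.09)]
    f=least_squares(lambda q:np.hypot(b[:,0]-q[0],b[:,1]-q[1])-.033,[.55,.33],loss='soft_l1',f_scale=.002); print('axis',f.x,len(b))
P=cloud('side',np.load('pics/side0.npy'))[110:180,345:390].reshape(-1,3);P=P[(P[:,2]>.12)&(P[:,2]<.22)]
for z in np.arange(.12,.21,.01):
    q=P[abs(P[:,2]-z)<.005]; 
    if len(q):print(z.round(2),q.min(0).round(4),q.max(0).round(4))
E
```

```text
0.5167 [ 0.21508947 -0.48607742  0.31116395] [-1.30275183e+00 -5.30662892e-02  1.66075058e+00  2.15831180e-04
  1.52763624e+00  1.90030757e-04]
top 87 [0.54919451 0.3322345  0.14580252] [0.48522089 0.31047289 0.14250031] [0.56547693 0.34830478 0.1510694 ]
[0.47915259 0.30709487 0.12281432] [0.5293911  0.32734752 0.14147855] [0.30990182 0.16106943]
axis [0.53816178 0.33592337] 429
side 94 [0.5521135  0.33180211 0.1451188 ] [0.49068719 0.31258928 0.14262796] [0.56983444 0.34760284 0.14897695]
[0.47655058 0.30485141 0.12361701] [0.52949669 0.32831177 0.14142319] [0.31851903 0.15657232]
axis [0.54889594 0.32416537] 1069
0.12 [ 0.4932 -0.3551  0.1203] [ 0.5112 -0.3492  0.1246]
0.13 [ 0.4898 -0.3597  0.127 ] [ 0.5064 -0.3454  0.1339]
0.14 [ 0.4883 -0.3593  0.1354] [ 0.5051 -0.3462  0.1418]
0.15 [ 0.4827 -0.3571  0.1463] [ 0.4998 -0.3427  0.1536]
0.16 [ 0.479  -0.3546  0.1551] [ 0.4988 -0.3432  0.1632]
0.17 [ 0.4743 -0.3577  0.1654] [ 0.4946 -0.3429  0.1744]
0.18 [ 0.4711 -0.3557  0.1759] [ 0.4934 -0.344   0.1836]
0.19 [ 0.4683 -0.3643  0.1851] [ 0.4861 -0.34    0.1947]
0.2 [ 0.4708 -0.3562  0.1952] [ 0.483  -0.3428  0.1982]
```

Emit:
{"fn": "play_rows", "kwargs": {"commands": [[[0.16,-0.2,0],[0,0,0]],[[0.32,-0.4,0],[0,0,0]],[[0.48,-0.6,0],[0,0,0]],[[0.64,-0.8,0],[0,0,0]],[[0.78,-1.0,0],[0,0,0]]]}}

```text
time: 0.93
ee_pos: [0.2632, -0.3671, 0.3063]
orientation: [-0.0, 0.991, 0.134, 0.0]
ft_force: [0.2, 0.4, 0.6]
opening: -0.002
grip_force: 0.0
```

Emit:
{"fn": "play_rows", "kwargs": {"commands": [[[0.16,-0.2,0],[0,0,0]],[[0.32,-0.4,0],[0,0,0]],[[0.48,-0.6,0],[0,0,0]],[[0.64,-0.8,0],[0,0,0]],[[0.78,-1.0,0],[0,0,0]]]}}

```text
time: 1.35
ee_pos: [0.3119, -0.2501, 0.3064]
orientation: [-0.0, 0.991, 0.133, -0.0]
ft_force: [0.6, 0.1, 0.3]
opening: 0.001
grip_force: 0.0
```

Emit:
{"fn": "play_rows", "kwargs": {"commands": [[[0.16,-0.2,0],[0,0,0]],[[0.32,-0.4,0],[0,0,0]],[[0.48,-0.6,0],[0,0,0]],[[0.64,-0.8,0],[0,0,0]],[[0.78,-1.0,0],[0,0,0]]]}}

```text
time: 1.77
ee_pos: [0.3606, -0.133, 0.3065]
orientation: [-0.0, 0.991, 0.133, -0.0]
ft_force: [0.2, -0.9, 0.2]
opening: -0.001
grip_force: 0.0
```

Emit:
{"fn": "play_rows", "kwargs": {"commands": [[[0.16,-0.2,0],[0,0,0]],[[0.32,-0.4,0],[0,0,0]],[[0.48,-0.6,0],[0,0,0]],[[0.64,-0.8,0],[0,0,0]],[[0.78,-1.0,0],[0,0,0]]]}}

```text
time: 2.18
ee_pos: [0.4094, -0.0159, 0.3065]
orientation: [-0.0, 0.991, 0.134, -0.0]
ft_force: [0.4, -0.5, 0.3]
opening: 0.001
grip_force: 0.0
```

Emit:
{"fn": "play_rows", "kwargs": {"commands": [[[0.16,-0.2,0],[0,0,0]],[[0.32,-0.4,0],[0,0,0]],[[0.48,-0.6,0],[0,0,0]],[[0.64,-0.8,0],[0,0,0]],[[0.78,-1.0,0],[0,0,0]]]}}

```text
time: 2.6
ee_pos: [0.4581, 0.1011, 0.3063]
orientation: [-0.0, 0.991, 0.134, -0.0]
ft_force: [-0.3, 0.3, -0.4]
opening: -0.001
grip_force: 0.0
```

Emit:
{"fn": "play_rows", "kwargs": {"commands": [[[0.16,-0.2,0],[0,0,0]],[[0.32,-0.4,0],[0,0,0]],[[0.48,-0.6,0],[0,0,0]],[[0.64,-0.8,0],[0,0,0]],[[0.78,-1.0,0],[0,0,0]]]}}

```text
time: 3.02
ee_pos: [0.5069, 0.2181, 0.3062]
orientation: [0.0, 0.991, 0.134, -0.0]
ft_force: [0.1, 0.2, -0.9]
opening: -0.005
grip_force: 0.0
```

```bash
python3 - <<'E'
from h import *
s=env.state(); print(s['time'],s['ee_pos'],s['joint_pos'],s['orientation'])
p,d=save('wrist','w1'); P=cloud('wrist',d,s)
m=(P[...,2]>.1425)&(P[...,2]<.15)&(np.hypot(P[...,0]-.5525,P[...,1]-.331)<.03)
q=P[m];v,u=np.nonzero(m);print(len(q),q.mean(0),q.min(0),q.max(0),u.mean(),v.mean())
D=np.array([.5525,.331,.145])-s['ee_pos']; print(tool(s)[1].inv().apply(D))
E
```

```text
3.0167 [0.50686453 0.2180869  0.30615555] [ 2.63417519e-01  4.48883738e-03  1.61342845e+00 -4.16685973e-05
  1.52457660e+00  1.56621192e+00] [ 7.87919092e-05  9.91035067e-01  1.33601245e-01 -4.44160399e-04]
844 [0.55375678 0.33159433 0.14460107] [0.53835735 0.31634679 0.14251816] [0.5687649  0.34649804 0.14684515] 179.4218009478673 115.40876777251185
[ 0.07405177 -0.0968037   0.16108524]
```

View pics/w1.png

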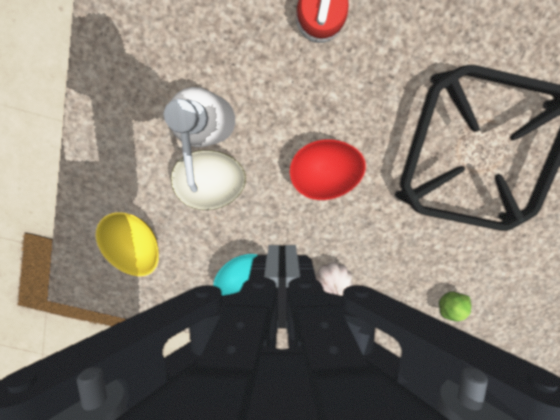

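The wrist view shows the pump head at (179,115), with its spout over the cream bowl. The measured centre is (0.554, 0.332), z = 0.145, which matches the description. Moving above it and descending.

Emit:
{"fn": "play_rows", "kwargs": {"commands": [[[0.2,-0.25,0.1],[0,0,0]],[[0.4,-0.5,0.25],[0,0,0]],[[0.6,-0.8,0.5],[0,0,0]],[[0.75,-0.97,0.75],[0,0,0]],[[0.75,-0.97,1.0],[0,0,0]]]}}

```text
time: 3.48
ee_pos: [0.5538, 0.3339, 0.2048]
orientation: [-0.001, 0.991, 0.135, 0.0]
ft_force: [-0.6, -0.1, -0.1]
opening: -0.002
grip_force: 0.0
```

Emit:
{"fn": "play_rows", "kwargs": {"commands": [[[0,0,0.15],[0,0,0]],[[0,0,0.3],[0,0,0]],[[0,0,0.38],[0,0,0]],[[0,0,0.42],[0,0,0]],[[0,0,0.45],[0,0,0]]]}}

```text
time: 3.9
ee_pos: [0.5532, 0.33, 0.1615]
orientation: [0.0, 0.991, 0.133, -0.0]
ft_force: [0.4, -0.3, -0.6]
opening: -0.002
grip_force: 0.0
```

Emit:
{"fn": "play_rows", "kwargs": {"commands": [[[0,0,0.01],[0,0,0]],[[0,0,0.02],[0,0,0]],[[0,0,0.03],[0,0,0]],[[0,0,0.04],[0,0,0]],[[0,0,0.04],[0,0,0]]]}}

```text
time: 4.32
ee_pos: [0.5535, 0.3303, 0.1582]
orientation: [-0.0, 0.991, 0.133, 0.0]
ft_force: [-0.1, 0.3, -0.3]
opening: 0.003
grip_force: 0.0
```

```bash
python3 - <<'E'
from h import *
s=env.state(); print(s['ee_pos'],s['ft_force'],s['ft_torque'])
p,d=save('side','s2'); q,e=save('wrist','w2')
a=cv2.resize(p[220:320,140:260],(400,333),interpolation=cv2.INTER_CUBIC); b=cv2.resize(q,(400,300))[:,:]; b=cv2.resize(b,(400,333))
cv2.imwrite('pics/c2.png',np.hstack([a,b]))
E
```

```text
[0.55352001 0.33025381 0.15824107] [-0.06382781  0.28049827 -0.29707578] [-0.0183058  -0.02460435  0.01251767]
```

View pics/c2.png

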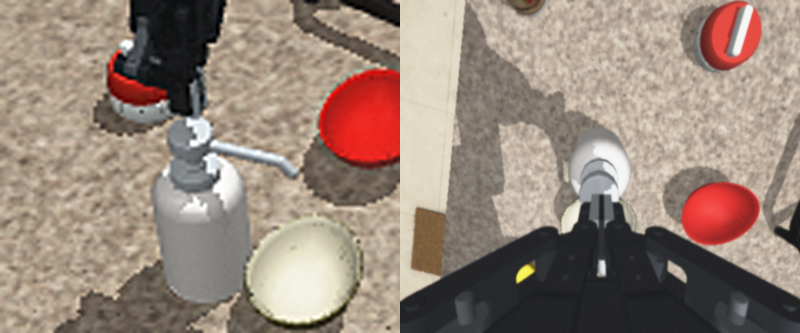

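The left crop shows the fingertips at (185,112), just above the head at (188,130), roughly centred and not touching yet. I'll measure the gap.

```bash
python3 - <<'E'
from h import *
d=np.load('pics/s2.npy'); P=cloud('side',d); p=cv2.imread('pics/s2.png')
for v in range(246,268,2): print(v,[(u,P[v,u].round(3).tolist(),int(p[v,u].mean())) for u in (190,194,198,202)])
w=np.load('pics/w2.npy');Q=cloud('wrist',w); p=cv2.imread('pics/w2.png')
for v in range(195,290,8): print(v,Q[v,281].round(3),p[v,281].mean().round())
E
```

```text
246 [(190, [0.533, 0.364, 0.222], 18), (194, [0.532, 0.353, 0.215], 24), (198, [0.542, 0.332, 0.193], 117), (202, [0.687, 0.185, -0.002], 156)]
248 [(190, [0.556, 0.344, 0.188], 23), (194, [0.547, 0.34, 0.19], 30), (198, [0.543, 0.333, 0.186], 117), (202, [0.681, 0.191, -0.001], 194)]
250 [(190, [0.557, 0.344, 0.182], 113), (194, [0.547, 0.341, 0.184], 30), (198, [0.542, 0.334, 0.181], 121), (202, [0.676, 0.197, -0.001], 123)]
252 [(190, [0.685, 0.233, 0.015], 83), (194, [0.548, 0.341, 0.178], 27), (198, [0.545, 0.332, 0.172], 122), (202, [0.67, 0.204, -0.0], 150)]
254 [(190, [0.686, 0.233, 0.007], 126), (194, [0.549, 0.341, 0.171], 38), (198, [0.546, 0.332, 0.165], 108), (202, [0.666, 0.208, -0.002], 171)]
256 [(190, [0.683, 0.236, 0.003], 167), (194, [0.566, 0.327, 0.144], 129), (198, [0.556, 0.324, 0.146], 242), (202, [0.66, 0.215, -0.001], 185)]
258 [(190, [0.681, 0.239, -0.0], 154), (194, [0.559, 0.334, 0.147], 133), (198, [0.553, 0.328, 0.145], 240), (202, [0.548, 0.32, 0.142], 240)]
260 [(190, [0.562, 0.344, 0.146], 129), (194, [0.557, 0.337, 0.144], 133), (198, [0.551, 0.33, 0.142], 111), (202, [0.541, 0.327, 0.144], 245)]
262 [(190, [0.562, 0.345, 0.141], 106), (194, [0.552, 0.342, 0.144], 137), (198, [0.544, 0.337, 0.145], 244), (202, [0.54, 0.329, 0.141], 93)]
264 [(190, [0.667, 0.254, -0.003], 136), (194, [0.55, 0.345, 0.142], 120), (198, [0.542, 0.34, 0.142], 115), (202, [0.535, 0.334, 0.141], 94)]
266 [(190, [0.663, 0.259, -0.004], 148), (194, [0.549, 0.346, 0.137], 110), (198, [0.542, 0.341, 0.136], 104), (202, [0.555, 0.316, 0.108], 198)]
195 [0.573 0.336 0.099] 246.0
203 [0.57  0.335 0.111] 156.0
211 [0.566 0.334 0.113] 167.0
219 [0.568 0.335 0.14 ] 116.0
227 [0.565 0.334 0.144] 171.0
235 [0.561 0.333 0.145] 169.0
243 [0.616 0.348 0.305] 157.0
251 [0.564 0.333 0.175] 35.0
259 [0.564 0.333 0.183] 33.0
267 [0.564 0.333 0.191] 34.0
275 [0.564 0.333 0.198] 33.0
283 [0.561 0.333 0.2  ] 51.0
```

Emit:
{"fn": "play_rows", "kwargs": {"commands": [[[0,0,0.02],[0,0,0]],[[0,0,0.04],[0,0,0]],[[0,0,0.06],[0,0,0]],[[0,0,0.08],[0,0,0]],[[0,0,0.08],[0,0,0]]]}}

```text
time: 4.83
ee_pos: [0.5529, 0.33, 0.149]
orientation: [0.0, 0.991, 0.133, -0.001]
ft_force: [-0.3, -0.3, -0.4]
opening: 0.004
grip_force: 0.0
```

Emit:
{"fn": "play_rows", "kwargs": {"commands": [[[0,0,0.01],[0,0,0]],[[0,0,0.02],[0,0,0]],[[0,0,0.03],[0,0,0]],[[0,0,0.04],[0,0,0]],[[0,0,0.04],[0,0,0]]]}}

```text
time: 5.25
ee_pos: [0.5532, 0.3302, 0.1455]
orientation: [0.0, 0.991, 0.133, -0.0]
ft_force: [0.3, 0.5, -0.7]
opening: -0.002
grip_force: 0.0
```

Emit:
{"fn": "play_rows", "kwargs": {"commands": [[[0,0,0.01],[0,0,0]],[[0,0,0.02],[0,0,0]],[[0,0,0.03],[0,0,0]],[[0,0,0.04],[0,0,0]],[[0,0,0.04],[0,0,0]]]}}

```text
time: 5.67
ee_pos: [0.5532, 0.3301, 0.1415]
orientation: [0.0, 0.991, 0.134, -0.0]
ft_force: [0.4, -0.4, -0.3]
opening: 0.0
grip_force: 0.0
```

```bash
python3 - <<'E'
from h import *
s=env.state(); print(s['ee_pos'],s['ft_force'],s['joint_efforts'])
p,d=save('side','s3'); P=cloud('side',d)
for v in range(246,272,2): print(v,[(u,P[v,u].round(3).tolist(),int(p[v,u].mean())) for u in (192,196,198)])
E
```

```text
[0.55319129 0.3301347  0.14147064] [ 0.37417341 -0.38475586 -0.30652631] [-3.61549115e-03 -5.34097159e+01 -3.73200417e+01  8.69291107e-04
 -4.15450288e-02 -6.26482870e-05]
246 [(192, [0.547, 0.346, 0.2], 28), (196, [0.539, 0.341, 0.2], 26), (198, [0.54, 0.334, 0.195], 21)]
248 [(192, [0.533, 0.359, 0.212], 23), (196, [0.541, 0.34, 0.193], 25), (198, [0.54, 0.335, 0.189], 22)]
250 [(192, [0.533, 0.36, 0.207], 19), (196, [0.542, 0.34, 0.186], 18), (198, [0.545, 0.332, 0.178], 58)]
252 [(192, [0.534, 0.359, 0.2], 18), (196, [0.545, 0.338, 0.177], 20), (198, [0.543, 0.334, 0.174], 125)]
254 [(192, [0.554, 0.343, 0.169], 23), (196, [0.546, 0.338, 0.17], 24), (198, [0.544, 0.334, 0.168], 126)]
256 [(192, [0.554, 0.344, 0.164], 23), (196, [0.546, 0.339, 0.164], 26), (198, [0.545, 0.333, 0.161], 55)]
258 [(192, [0.556, 0.342, 0.155], 11), (196, [0.545, 0.341, 0.16], 24), (198, [0.547, 0.333, 0.153], 28)]
260 [(192, [0.559, 0.341, 0.146], 138), (196, [0.553, 0.334, 0.144], 108), (198, [0.545, 0.335, 0.149], 112)]
262 [(192, [0.553, 0.347, 0.148], 145), (196, [0.547, 0.341, 0.147], 135), (198, [0.543, 0.338, 0.146], 127)]
264 [(192, [0.554, 0.347, 0.141], 109), (196, [0.545, 0.343, 0.143], 169), (198, [0.543, 0.339, 0.141], 120)]
266 [(192, [0.555, 0.347, 0.134], 119), (196, [0.547, 0.342, 0.135], 109), (198, [0.541, 0.341, 0.137], 102)]
268 [(192, [0.567, 0.337, 0.111], 133), (196, [0.553, 0.337, 0.12], 92), (198, [0.551, 0.333, 0.118], 90)]
270 [(192, [0.565, 0.34, 0.109], 133), (196, [0.555, 0.337, 0.112], 145), (198, [0.55, 0.335, 0.114], 140)]
```

Emit:
{"fn": "play_rows", "kwargs": {"commands": [[[0,0,0.01],[0,0,0]],[[0,0,0.02],[0,0,0]],[[0,0,0.03],[0,0,0]],[[0,0,0.04],[0,0,0]],[[0,0,0.04],[0,0,0]]]}}

```text
time: 6.13
ee_pos: [0.5535, 0.3303, 0.1382]
orientation: [-0.0, 0.991, 0.134, 0.0]
ft_force: [-1.7, -0.4, 5.3]
opening: 0.002
grip_force: 2.5
```

Emit:
{"fn": "play_rows", "kwargs": {"commands": [[[0,0,0.01],[0,0,0]],[[0,0,0.02],[0,0,0]],[[0,0,0.03],[0,0,0]],[[0,0,0.04],[0,0,0]],[[0,0,0.04],[0,0,0]]]}}

```text
time: 6.55
ee_pos: [0.5535, 0.3303, 0.1343]
orientation: [-0.0, 0.991, 0.133, 0.0]
ft_force: [-1.9, -1.2, 6.3]
opening: -0.002
grip_force: 3.0
```

Contact came 26 mm later than the stated overhang would give, and the spring slope agrees. The side depth also shows the tips about 4 mm behind the reported TCP. I'll use that offset from here on and press on to the stop.

Emit:
{"fn": "play_rows", "kwargs": {"commands": [[[0,0,0.015],[0,0,0]],[[0,0,0.03],[0,0,0]],[[0,0,0.04],[0,0,0]],[[0,0,0.05],[0,0,0]],[[0,0,0.05],[0,0,0]]]}}

```text
time: 6.97
ee_pos: [0.5536, 0.3303, 0.1296]
orientation: [-0.0, 0.991, 0.133, 0.0]
ft_force: [-1.6, -1.4, 7.1]
opening: 0.001
grip_force: 3.7
```

Emit:
{"fn": "play_rows", "kwargs": {"commands": [[[0,0,0.01],[0,0,0]],[[0,0,0.02],[0,0,0]],[[0,0,0.03],[0,0,0]],[[0,0,0.03],[0,0,0]],[[0,0,0.03],[0,0,0]]]}}

```text
time: 7.38
ee_pos: [0.5536, 0.3303, 0.1269]
orientation: [-0.0, 0.991, 0.134, 0.0]
ft_force: [-3.1, -1.5, 8.3]
opening: 0.002
grip_force: 4.2
```

Emit:
{"fn": "play_rows", "kwargs": {"commands": [[[0,0,0.01],[0,0,0]],[[0,0,0.02],[0,0,0]],[[0,0,0.025],[0,0,0]],[[0,0,0.025],[0,0,0]],[[0,0,0.025],[0,0,0]]]}}

```text
time: 7.8
ee_pos: [0.5537, 0.3304, 0.1265]
orientation: [-0.0, 0.991, 0.134, 0.001]
ft_force: [-7.9, -3.9, 18.0]
opening: 0.002
grip_force: 9.1
```

Emit:
{"fn": "play_rows", "kwargs": {"commands": [[[0,0,0.01],[0,0,0]],[[0,0,0.015],[0,0,0]],[[0,0,0.02],[0,0,0]],[[0,0,0.02],[0,0,0]],[[0,0,0.02],[0,0,0]]]}}

```text
time: 8.22
ee_pos: [0.5538, 0.3304, 0.1264]
orientation: [-0.0, 0.991, 0.134, 0.001]
ft_force: [-13.2, -7.0, 27.6]
opening: -0.0
grip_force: 13.8
```

The stop is reached: the force rises with no further travel. Next I let it up and go back towards the brush.

Emit:
{"fn": "play_rows", "kwargs": {"commands": [[[0,0,-0.05],[0,0,0]],[[0,0,-0.2],[0,0,0]],[[0,0,-0.4],[0,0,0]],[[0,0,-0.7],[0,0,0]],[[0,0,-1.0],[0,0,0]]]}}

```text
time: 8.63
ee_pos: [0.5525, 0.3298, 0.2207]
orientation: [0.0, 0.991, 0.133, -0.001]
ft_force: [0.9, -0.1, -0.4]
opening: -0.003
grip_force: 0.0
```

Emit:
{"fn": "play_rows", "kwargs": {"commands": [[[-0.06,0.1,-0.3],[0,0,0]],[[-0.12,0.3,-0.6],[0,0,0]],[[-0.2,0.6,-0.75],[0,0,0]],[[-0.3,0.8,-0.75],[0,0,0]],[[-0.32,1.0,-0.75],[0,0,0]]], "claw": 85}}

```text
time: 9.05
ee_pos: [0.549, 0.2243, 0.298]
orientation: [-0.0, 0.991, 0.134, 0.001]
ft_force: [0.4, -0.3, -1.0]
opening: 0.712
grip_force: 0.0
```

Emit:
{"fn": "play_rows", "kwargs": {"commands": [[[-0.06,0.2,0],[0,0,0]],[[-0.12,0.4,0],[0,0,0]],[[-0.18,0.6,0],[0,0,0]],[[-0.25,0.8,0],[0,0,0]],[[-0.32,1.0,0],[0,0,0]]]}}

```text
time: 9.47
ee_pos: [0.5444, 0.1194, 0.2957]
orientation: [-0.0, 0.991, 0.133, -0.0]
ft_force: [0.2, 0.5, -0.2]
opening: 0.996
grip_force: 0.0
```

Emit:
{"fn": "play_rows", "kwargs": {"commands": [[[-0.06,0.2,0],[0,0,0]],[[-0.12,0.4,0],[0,0,0]],[[-0.18,0.6,0],[0,0,0]],[[-0.25,0.8,0],[0,0,0]],[[-0.32,1.0,0],[0,0,0]]]}}

```text
time: 9.88
ee_pos: [0.54, 0.0145, 0.2957]
orientation: [-0.0, 0.991, 0.134, -0.0]
ft_force: [0.3, 0.9, 0.1]
opening: 0.993
grip_force: 0.0
```

Emit:
{"fn": "play_rows", "kwargs": {"commands": [[[-0.06,0.2,0],[0,0,0]],[[-0.12,0.4,0],[0,0,0]],[[-0.18,0.6,0],[0,0,0]],[[-0.25,0.8,0],[0,0,0]],[[-0.32,1.0,0],[0,0,0]]]}}

```text
time: 10.3
ee_pos: [0.5356, -0.0904, 0.2957]
orientation: [-0.0, 0.991, 0.134, -0.0]
ft_force: [-0.5, -0.7, -0.2]
opening: 0.992
grip_force: 0.0
```

Emit:
{"fn": "play_rows", "kwargs": {"commands": [[[-0.06,0.2,0],[0,0,0]],[[-0.12,0.4,0],[0,0,0]],[[-0.18,0.6,0],[0,0,0]],[[-0.25,0.8,0],[0,0,0]],[[-0.32,1.0,0],[0,0,0]]]}}

```text
time: 10.72
ee_pos: [0.5312, -0.1953, 0.2957]
orientation: [-0.0, 0.991, 0.133, -0.0]
ft_force: [0.8, 0.6, 0.7]
opening: 0.991
grip_force: 0.0
```

```bash
cat >> h.py <<'E'
def goto(p,zt,yt=(0,-1,0)):
    """print shift (0.1 m) and turn (1.5 rad) in tool axes to reach TCP p with tool z, y directions"""
    s=env.state(); t,Rt=tool(s)
    z=np.array(zt,float);z/=np.linalg.norm(z); y=np.array(yt,float); y-=z*(y@z); y/=np.linalg.norm(y)
    G=R.from_matrix(np.column_stack([np.cross(y,z),y,z]))
    print('t',s['time'],'at',t.round(4),'j',np.round(s['joint_pos'],2))
    print('shift',(Rt.inv().apply(np.array(p)-t)/.1).round(3),'turn',((Rt.inv()*G).as_rotvec()/1.5).round(3))
E
python3 - <<'E'
from h import *
p,d=env.get_image('top'); P=cloud('top',d)[150:200,155:195].reshape(-1,3)
s=P[(P[:,2]>.125)&(P[:,2]<.16)];print('pump top z',np.percentile(s[:,2],[50,90]))
goto([.528,-.352,.26],[-.34,0,-.94])
E
```

```text
pump top z [0.14244874 0.14789507]
t 10.7667 at [ 0.5307 -0.199   0.2955] j [-0.5   0.04  1.59 -0.    1.5   0.81]
shift [-0.427  1.469  0.359] turn [ 0.032 -0.229  0.175]
```

Emit:
{"fn": "play_rows", "kwargs": {"commands": [[[-0.04,0.15,0.03],[0.006,-0.046,0.035]],[[-0.08,0.3,0.07],[0.012,-0.092,0.07]],[[-0.13,0.45,0.1],[0.018,-0.138,0.105]],[[-0.17,0.6,0.13],[0.025,-0.184,0.14]],[[-0.22,0.75,0.15],[0.032,-0.229,0.175]]]}}

```text
time: 11.18
ee_pos: [0.5302, -0.2728, 0.2807]
orientation: [-0.001, 0.985, 0.0, -0.174]
ft_force: [0.9, -0.5, 0.5]
opening: 0.997
grip_force: 0.0
```

```bash
python3 - <<'E'
from h import *
goto([.528,-.352,.26],[-.34,0,-.94])
s=env.state();p,d=save('wrist','w3'); P=cloud('wrist',d,s)
m=(P[...,2]>.125)&(P[...,2]<.215)&(np.abs(P[...,0]-.49)<.045)&(np.abs(P[...,1]+.352)<.02)
q=P[m]; print(len(q))
b=p[m]; k=(b[:,2].astype(int)-b[:,0]>25); q=q[k]; print(len(q))
for z in np.arange(.13,.21,.01):
    r=q[abs(q[:,2]-z)<.005]
    if len(r):print(z.round(2),len(r),r.min(0).round(4),r.max(0).round(4))
E
```

```text
t 11.1833 at [ 0.5302 -0.2728  0.2807] j [-0.51  0.39  1.26 -0.17  1.8   1.04]
shift [0.05  0.792 0.201] turn [-0.001  0.001  0.   ]
1536
1516
0.13 157 [ 0.4965 -0.3632  0.125 ] [ 0.5113 -0.3475  0.1349]
0.14 170 [ 0.4936 -0.3632  0.135 ] [ 0.5087 -0.3471  0.1448]
0.15 183 [ 0.4897 -0.3629  0.145 ] [ 0.505  -0.3466  0.155 ]
0.16 190 [ 0.4846 -0.3623  0.155 ] [ 0.501  -0.3461  0.1649]
0.17 208 [ 0.4809 -0.3616  0.165 ] [ 0.4976 -0.3456  0.1749]
0.18 220 [ 0.4788 -0.3613  0.175 ] [ 0.4939 -0.3453  0.185 ]
0.19 310 [ 0.4711 -0.3609  0.1851] [ 0.4901 -0.3451  0.195 ]
0.2 78 [ 0.477  -0.3598  0.195 ] [ 0.4865 -0.3469  0.1968]
```

View pics/w3.png

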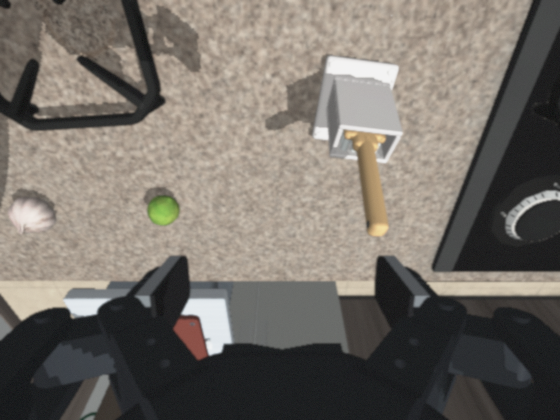

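The wrist view shows the brush handle running from (366,140) to its end at (377,229), with the bristles towards the camera's lower side and the lime and garlic well clear. The handle centre at grip height is (0.494, -0.3545, 0.154).

Emit:
{"fn": "play_rows", "kwargs": {"commands": [[[0.02,0.2,0],[0,0,0]],[[0.04,0.4,0.05],[0,0,0]],[[0.06,0.6,0.1],[0,0,0]],[[0.09,0.75,0.2],[0,0,0]],[[0.09,0.82,0.3],[0,0,0]]]}}

```text
time: 11.65
ee_pos: [0.5281, -0.3567, 0.2487]
orientation: [-0.001, 0.985, 0.001, -0.172]
ft_force: [0.4, 0.1, 0.4]
opening: 0.997
grip_force: 0.0
```

Emit:
{"fn": "play_rows", "kwargs": {"commands": [[[0,0,0.2],[0,0,0]],[[0,0,0.4],[0,0,0]],[[0,0,0.6],[0,0,0]],[[0,0,0.8],[0,0,0]],[[0,0,1.0],[0,0,0]]]}}

```text
time: 12.07
ee_pos: [0.4936, -0.3538, 0.1541]
orientation: [-0.001, 0.985, 0.001, -0.172]
ft_force: [0.3, 0.3, -0.2]
opening: 0.993
grip_force: 0.0
```

```bash
python3 - <<'E'
from h import *
goto([.485,-.3545,.130],[-.342,0,-.94]); print(env.state()['ft_force'])
s=env.state();p,d=save('wrist','w4'); q,e=save('side','s4')
cv2.imwrite('pics/c4.png',np.hstack([cv2.resize(p,(400,300)),cv2.resize(q[70:190,310:470],(400,300),interpolation=cv2.INTER_CUBIC)]))
E
```

```text
t 12.0667 at [ 0.4936 -0.3538  0.1541] j [-0.64  0.48  1.38 -0.2   1.57  0.96]
shift [0.001 0.008 0.256] turn [-0.001 -0.002  0.002]
[ 0.30434183  0.29737889 -0.15132456]
```

View pics/c4.png

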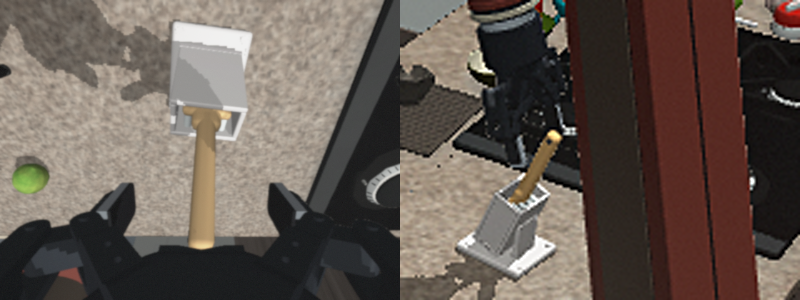

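The crop shows the handle centred between the open fingers (handle at column 202, fingers at 130 and 270). I'll advance the last 26 mm and close.

Emit:
{"fn": "play_rows", "kwargs": {"commands": [[[0,0,0.08],[0,0,0]],[[0,0.01,0.16],[0,0,0]],[[0,0.01,0.22],[0,0,0]],[[0,0.01,0.26],[0,0,0]],[[0,0.01,0.26],[0,0,0]]]}}

```text
time: 12.58
ee_pos: [0.4854, -0.355, 0.1306]
orientation: [-0.001, 0.985, 0.001, -0.172]
ft_force: [-0.2, 0.4, -0.3]
opening: 0.995
grip_force: 0.0
```

Emit:
{"fn": "play_rows", "kwargs": {"commands": [[[0,0,0],[0,0,0]],[[0,0,0],[0,0,0]],[[0,0,0],[0,0,0]],[[0,0,0],[0,0,0]],[[0,0,0],[0,0,0]]], "claw": 0, "force": 60}}

```text
time: 13.0
ee_pos: [0.486, -0.3553, 0.1316]
orientation: [-0.001, 0.985, 0.001, -0.172]
ft_force: [-0.8, 0.4, -0.5]
opening: 0.3
grip_force: 0.0
```

Emit:
{"fn": "play_rows", "kwargs": {"commands": [[[0,0,0],[0,0,0]],[[0,0,0],[0,0,0]],[[0,0,0],[0,0,0]],[[0,0,0],[0,0,0]],[[0,0,0],[0,0,0]]]}}

```text
time: 13.42
ee_pos: [0.4862, -0.356, 0.1321]
orientation: [-0.0, 0.985, 0.001, -0.171]
ft_force: [1.4, -3.4, 4.1]
opening: 0.187
grip_force: 57.8
```

```bash
python3 - <<'E'
from h import *
t,Rt=tool(); print(env.state()['ft_force'])
print(Rt.inv().apply(np.array([-.342,.012,.94])*.11)/.1)
goto(t,[-.342,0,-.94])
E
```

```text
[ 1.39291257 -3.3604702   4.06823202]
[-0.70330894 -0.01448866 -0.84616978]
t 13.4167 at [ 0.4862 -0.356   0.1321] j [-0.65  0.48  1.41 -0.21  1.52  0.96]
shift [0. 0. 0.] turn [ 0.    -0.003  0.001]
```

Emit:
{"fn": "play_rows", "kwargs": {"commands": [[[-0.06,0,-0.07],[0,0,0]],[[-0.12,0,-0.15],[0,0,0]],[[-0.19,0,-0.23],[0,0,0]],[[-0.26,-0.01,-0.31],[0,0,0]],[[-0.33,-0.01,-0.4],[0,0,0]]]}}

```text
time: 13.83
ee_pos: [0.4679, -0.3538, 0.1806]
orientation: [-0.001, 0.985, 0.001, -0.172]
ft_force: [2.3, -0.1, -1.0]
opening: 0.181
grip_force: 57.0
```

Emit:
{"fn": "play_rows", "kwargs": {"commands": [[[-0.1,0,-0.12],[0,0,0]],[[-0.2,0,-0.24],[0,0,0]],[[-0.3,0,-0.36],[0,0,0]],[[-0.41,-0.01,-0.49],[0,0,0]],[[-0.5,-0.01,-0.6],[0,0,0]]]}}

```text
time: 14.25
ee_pos: [0.4406, -0.3537, 0.2559]
orientation: [-0.001, 0.985, 0.001, -0.172]
ft_force: [0.2, -0.2, -0.8]
opening: 0.179
grip_force: 57.0
```

```bash
python3 - <<'E'
from h import *
t,Rt=tool(); s=env.state(); print(s['ft_force'],s['grip_force'])
p,d=save('wrist','w5'); q,e=save('side','s5'); P=cloud('side',e)
hsv=cv2.cvtColor(q,cv2.COLOR_BGR2HSV); 
cv2.imwrite('pics/c5.png',np.hstack([cv2.resize(p,(400,300)),cv2.resize(q[40:190,290:490],(400,300),interpolation=cv2.INTER_CUBIC)]))
goto(t+[0,0,.04],[-.342,0,-.94])
E
```

```text
[ 0.15754392 -0.19242663 -0.78495882] 57.01057984493673
t 14.35 at [ 0.4417 -0.3547  0.2574] j [-0.69  0.29  1.42 -0.22  1.69  0.88]
shift [-0.14  -0.009 -0.359] turn [ 0.001 -0.004  0.001]
```

View pics/c5.png

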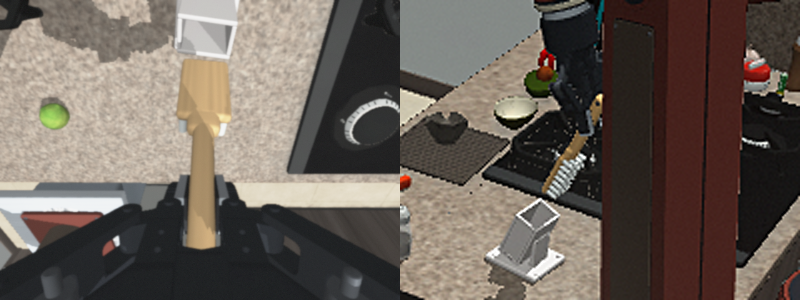

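The wrist crop shows the brush free of the holder (head at (203,90), mouth at (207,30)), and the side crop confirms it is held. Now to tip it and carry it over the grate.

```bash
python3 - <<'E'
from h import *
goto([.46,-.27,.28],[0.05,0,-1])
E
```

```text
t 14.35 at [ 0.4417 -0.3547  0.2574] j [-0.69  0.29  1.42 -0.22  1.69  0.88]
shift [ 0.097 -0.846 -0.276] turn [0.001 0.261 0.001]
```

Emit:
{"fn": "play_rows", "kwargs": {"commands": [[[0.02,-0.16,-0.06],[0,0.05,0]],[[0.04,-0.32,-0.12],[0,0.1,0]],[[0.06,-0.5,-0.18],[0,0.15,0]],[[0.08,-0.68,-0.24],[0,0.21,0]],[[0.1,-0.85,-0.28],[0,0.26,0]]]}}

```text
time: 14.77
ee_pos: [0.4604, -0.2678, 0.2768]
orientation: [-0.001, 1.0, 0.001, 0.024]
ft_force: [-0.4, -0.4, -0.6]
opening: 0.184
grip_force: 57.2
```

```bash
python3 - <<'E'
from h import *
goto([.49,-.18,.27],[0.5,0,-.866])
E
```

```text
t 14.7667 at [ 0.4604 -0.2678  0.2768] j [-0.7  -0.06  1.74  0.03  1.44  0.87]
shift [ 0.294 -0.877  0.085] turn [-0.002  0.317  0.001]
```

Emit:
{"fn": "play_rows", "kwargs": {"commands": [[[0.06,-0.17,0.01],[0,0.06,0]],[[0.12,-0.34,0.03],[0,0.12,0]],[[0.18,-0.52,0.05],[0,0.19,0]],[[0.24,-0.7,0.07],[0,0.25,0]],[[0.3,-0.88,0.08],[0,0.31,0]]]}}

```text
time: 15.18
ee_pos: [0.4901, -0.1796, 0.2695]
orientation: [-0.001, 0.967, 0.001, 0.253]
ft_force: [-0.5, 1.9, -1.3]
opening: 0.18
grip_force: 57.2
```

```bash
python3 - <<'E'
from h import *
goto([.5265,-.032,.171],[0.5,0,-.866])
E
```

```text
t 15.1833 at [ 0.4901 -0.1796  0.2695] j [-0.72 -0.44  2.13  0.38  1.08  0.73]
shift [-0.165 -1.473  1.041] turn [-0.002  0.007  0.   ]
```

Emit:
{"fn": "play_rows", "kwargs": {"commands": [[[-0.01,-0.16,0.05],[0,0,0]],[[-0.03,-0.32,0.12],[0,0,0]],[[-0.05,-0.5,0.22],[0,0,0]],[[-0.07,-0.7,0.32],[0,0,0]],[[-0.08,-0.85,0.4],[0,0,0]]]}}

```text
time: 15.6
ee_pos: [0.5018, -0.0939, 0.2298]
orientation: [-0.002, 0.968, 0.001, 0.251]
ft_force: [0.2, -0.1, -1.4]
opening: 0.179
grip_force: 57.1
```

Emit:
{"fn": "play_rows", "kwargs": {"commands": [[[-0.02,-0.14,0.14],[0,0,0]],[[-0.04,-0.28,0.28],[0,0,0]],[[-0.06,-0.42,0.42],[0,0,0]],[[-0.07,-0.54,0.55],[0,0,0]],[[-0.08,-0.62,0.64],[0,0,0]]]}}

```text
time: 16.02
ee_pos: [0.5257, -0.0316, 0.1695]
orientation: [-0.002, 0.968, 0.001, 0.25]
ft_force: [-0.0, 0.0, -1.3]
opening: 0.186
grip_force: 57.1
```

Emit:
{"fn": "play_rows", "kwargs": {"commands": [[[0,0,0],[0,0,0]],[[0,0,0],[0,0,0]],[[0,0,0],[0,0,0]],[[0,0,0],[0,0,0]],[[0,0,0],[0,0,0]]]}}

```text
time: 16.43
ee_pos: [0.5271, -0.034, 0.1728]
orientation: [-0.001, 0.968, 0.0, 0.252]
ft_force: [0.7, 0.1, -0.9]
opening: 0.179
grip_force: 57.3
```

```bash
python3 - <<'E'
from h import *
goto([.5265,-.032,.171],[0.5,0,-.866])
p,d=save('side','s6'); q,e=save('top','t6')
for n,i,dd in (('side',p,d),('top',q,e)):
    P=cloud(n,dd); 
    m=(P[...,2]>.075)&(P[...,2]<.26)&(P[...,0]>.42)&(P[...,0]<.75)&(abs(P[...,1]+.032)<.06)&((i[...,2].astype(int)-i[...,0]>25)|(i.min(2)>150))
    Q=P[m]; print(n,len(Q),Q.min(0).round(3),Q.max(0).round(3))
    h=Q[Q[:,0]>.57]; print('head',((h.min(0)+h.max(0))/2).round(3),'end x',Q[:,0].max())
    l=Q[(Q[:,0]<.58)];
    for x in np.arange(.44,.68,.02):
        r=Q[abs(Q[:,0]-x)<.01]
        if len(r)>5: print(x.round(2),np.median(r,0).round(3),len(r))
cv2.imwrite('pics/c6.png',np.hstack([cv2.resize(p[60:285,120:420],(400,300)),cv2.resize(q[60:285,170:470],(400,300))]))
E
```

```text
t 16.4333 at [ 0.5271 -0.034   0.1728] j [-0.31 -0.36  2.26  0.22  0.76  1.13]
shift [-0.015 -0.02   0.013] turn [-0.001  0.009  0.   ]
side 424 [ 0.471 -0.057  0.131] [ 0.649 -0.012  0.227]
head [ 0.61  -0.034  0.156] end x 0.6488791451526348
0.48 [ 0.479 -0.029  0.208] 48
0.5 [ 0.495 -0.027  0.198] 18
0.54 [ 0.543 -0.029  0.186] 34
0.56 [ 0.56  -0.028  0.178] 47
0.58 [ 0.579 -0.026  0.171] 86
0.6 [ 0.6   -0.021  0.166] 73
0.62 [ 0.619 -0.02   0.158] 69
0.64 [ 0.637 -0.024  0.152] 48
top 505 [ 0.53  -0.057  0.145] [ 0.648 -0.013  0.197]
head [ 0.609 -0.035  0.164] end x 0.6476014607755778
0.54 [ 0.54  -0.033  0.19 ] 45
0.56 [ 0.563 -0.034  0.181] 54
0.58 [ 0.581 -0.035  0.175] 103
0.6 [ 0.6   -0.035  0.167] 109
0.62 [ 0.62  -0.034  0.16 ] 104
0.64 [ 0.638 -0.036  0.153] 90
```

View pics/c6.png

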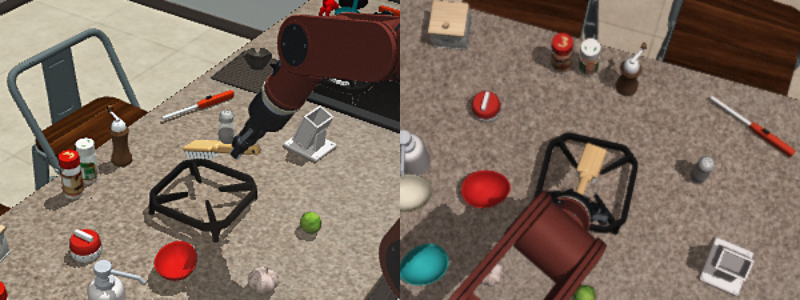

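The brush head is over the grate's middle at (0.609, -0.035, 0.155), bristles down, with the handle about 70° from upright. It is still and everything else is in place, so I'm handing in.

```bash
python3 -c "
from workcell import env
print(env.finish_job())"
```

```text
the job is handed in; nothing more can be done
None
```

The job is handed in, with no verdict returned: I pressed the pump to its stop and it came back up, then drew the brush out, and it is held still about 70° from upright, bristles down, with its head about 8 cm clear above the grate's middle.

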